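# Light the sprockets for inspection

### The job

Slide the steel parts dish with the sprocket cassette in it along the bench, flat and without lifting it, until the dish lies wholly inside the white ring of the blue inspection mat. Then draw the orange work lamp up out of the tool block and tip it over, about 45 degrees or more from its upright attitude, so that its light panel shines down on the middle of the sprockets from about 20 cm away. Finish while still holding the lamp there, raised clear of everything, and leave the other things on the bench where they are.

Things in the scene. Friction and masses are not known exactly. Their poses are not given: they have to be found in the camera images.
- mat: Blue square inspection mat, 230 mm a side, under 1.5 mm thick, fixed flat on the bench; dishes slide freely onto it. A white ring is printed on it, inner radius 97 mm, outer radius 103 mm. Origin: centre of the ring, at bench height; z up. Its place and yaw vary.
- dish: Round stainless parts dish, loose, 150 mm across at the rim, 120 mm across at the base, 30 mm high, flaring wall 3 mm thick, floor 4 mm thick, 0.35 kg. Origin: centre of its underside; z up. It starts to the left or to the right of the mat, the tool block on the other side.
- cassette: Bicycle sprocket cassette, a stepped stack of seven toothed discs lying in the dish, largest sprocket (102 mm across) down, 38 mm high, smallest (52 mm across) on top, 0.25 kg, loose. Origin: centre of its underside, 4 mm above the dish's underside.
- cassette_mid (a point): The middle of the sprockets: on the cassette's axis, 20 mm above its underside.
- block: Wooden tool block fixed to the bench, 85 mm (x) by 170 mm (y), 75 mm high, with two equal pockets 34 mm (x) by 38 mm (y), 60 mm deep, centred 42.5 mm to either side (y) of its centre. The lamp stands in one, the brush in the other; which is which varies. Origin: centre of its underside; -x is its front, roughly towards the robot.
- lamp: Slim work lamp, 185 mm long, 0.16 kg, standing head down in a pocket, its end 15 mm above the bench. Orange head 30 (x) by 34 mm (y), 0 to 85 mm; black handle 26 (x) by 30 mm (y), 85 to 185 mm. Origin: centre of the head's end; z runs to the handle's end, up in the block. The pale light panel, 22 by 56 mm, is on the head's -x face (hidden in the pocket, towards the block's -x) and shines along -x.
- lamp_panel (a point): Centre of the light panel: on the lamp at x = -15 mm, y = 0, z = 45 mm in its own axes. The light goes from here along the lamp's -x. A small red switch low on the black handle is on the same (-x) side.
- lamp_butt (a point): Centre of the handle's end of the lamp, 185 mm along its z, 200 mm above the bench at the start. Grip the handle with the TCP 20 to 30 mm below this end: deeper, the gripper's knuckles jam on the handle. The lamp's centre of mass is about 100 mm below it.
- brush: Parts brush standing head down in the other pocket of the tool block, to be left there: dark bristle head and pale wooden collar, 34 mm wide at most, round pale wooden handle 22 mm across up to 140 mm from its lower end, that is 155 mm above the bench. Origin: centre of its lower end.
- tape: Bystander: black roll of tape lying flat, 100 mm across, 24 mm high. Origin: centre of its underside.
- spanner: Bystander: steel spanner lying flat, 180 mm long, thin. Origin: under its middle.
- lube: Bystander: standing lubricant bottle, 48 mm across, 140 mm high, red cap. Origin: centre of its underside.
- rotor: Bystander: brake disc lying flat, 158 mm across, 5 mm thick. Origin: centre of its underside.
Not all that is in view belongs to the job. There is more than one size of the brush; the one meant has the size given above. Of the things that look like the lamp, the smaller one is meant.

How it is judged:
On the way, in this order (a step that is already met when the one before it is completed fails the run):
1. the dish lies at rest wholly inside the white ring (horizontal distance between dish and mat below 0.022 m and linear speed of dish below 0.02 m/s), for 0.3 s.
2. the lamp is held by the fingers and drawn clear out of its pocket (height (world z) of lamp above 0.085 m and contact force between the fingers and lamp above 1 N), for 0.2 s.
At the end, for the whole second after the job is handed in: Dish flat within 22 mm of the ring's centre, cassette flat in it; lamp held still, tipped 34 degrees or more, panel 110, head end 70, butt 100 mm or more up, touching nothing else; sprocket middle 120-280 mm in front of the panel, within 35 mm of its axis each way (all of step 1 and height (world z) of dish below 0.006 m and horizontal distance between cassette and dish below 0.025 m and angle between cassette's own z axis and vertical below 0.1 rad and contact force between the fingers and lamp above 1 N and angle between lamp's own z axis and vertical above 0.6 rad and x of cassette_mid in the frame of lamp_panel between -0.28 and -0.12 m and y of cassette_mid in the frame of lamp_panel between -0.035 and 0.035 m and z of cassette_mid in the frame of lamp_panel between -0.035 and 0.035 m and height (world z) of lamp_panel above 0.11 m and height (world z) of lamp above 0.07 m and height (world z) of lamp_butt above 0.1 m and contact force between lamp and block below 0.05 N and contact force between lamp and dish below 0.05 N and contact force between lamp and cassette below 0.05 N and linear speed of lamp below 0.03 m/s and angular speed of lamp below 0.2 rad/s and contact force between lamp and brush below 0.05 N and contact force between lamp and lube below 0.05 N); the arm keeps its last pose, push and grip.
It fails at once if the dish is lifted off the bench or tipped (height (world z) of dish above 0.012 m or angle between dish's own z axis and vertical above 0.12 rad).
It fails at once if the cassette is taken out of the dish or turned over (horizontal distance between cassette and dish above 0.04 m or angle between cassette's own z axis and vertical above 0.5 rad).
It fails at once if the brush is pulled out of the block (distance of brush from where it was at the start of the episode above 0.03 m).
It fails at once if a bystander on the bench is displaced (distance of any of tape, spanner, lube, rotor from where it was at the start of the episode above 0.04 m).
It also fails if it takes over 72 s, if anything falls off the work surface, if the arm or the gripper's body presses on something with over 40 N, if the wrist force passes 120 N, or if a joint passes its speed limit or range.

### The arm

A 6-joint arm with a two-finger parallel gripper is mounted at the origin on the work surface. World frame = base frame: x ahead of the robot, y to its left, z up, the work surface at z = 0. Lengths are in m, angles in rad, forces in N, time in s.
With the tool pointing down it reaches from about 0.3 to 0.775 m from the base axis. Payload 14.6 kg.
Tool frame: the origin (TCP) lies between the finger pads, 19 mm behind the fingertips; this is the grasp point; y points along the fingers, x is the direction in which the jaws open and shut, and the axes are right-handed (so a half turn about y gives the same grasp; the last joint's range is limited). The gripper opens to 94 mm and grips with 3 to 60 N. Pads are 16 mm wide; open, the fingers measure 119 mm over their backs; the gripper's body (75 mm by 177 mm) begins 78 mm behind the grasp point.
Start: joints at [-0.067, 0.3, 1.521, -0, 1.321, -0.067], TCP at [0.55, -0, 0.224] pointing down, gripper open.
Joint ranges: [-3.03, 3.03], [-0.79, 2.21], [0.23, 2.52], [-1.04, 4.18], [0, 3.07], [-2.55, 2.55]. Speed limits (rad/s): [2.22, 2.22, 2.57, 3.14, 3.14, 3.14].

### API

Orientations are given as [roll, pitch, yaw] about the fixed x, y, z axes, in that order (R = Rz(yaw) Ry(pitch) Rx(roll)).
In Python, from station import get_obs, cams, workorder gives the robot as it stands.
- The arm moves only by the shell command python3 -m handwheel 'ROWS' [FORCE]. ROWS is JSON, a list of rows, each an object of numbers: "fingers": the opening, from -1 (shut) to 1 (fully open); "x", "y", "z": the shift along the tool's x, y, z in m; "spin": the turn about the tool's y in degrees. In form: [{"fingers": .., "x": .., "y": .., "z": .., "spin": ..}, ...]. A call has exactly 10 rows; each row is the pose to reach, as a shift and turn from the pose commanded when the call began, along the tool's axes at that moment; what a row does not reach only later rows make up. A row lasts 1/10 s, in which the tool goes at most 50 mm and 8.59 degrees, less where a joint would pass 70% of its speed; a pose out of reach is approached as far as the arm can. A call with a gripper value outside its range is refused whole. The fingers move at their own pace and stop on an object; FORCE is the grip in N (left out, the last holds). Time passes only in rows, so rows that repeat a pose let the fingers close, or fill a call up. It gives the time, the measured TCP pose, the force and the opening at its end, in the units of the state.
- get_obs(): the state, without advancing time (a new reading comes with each control period).
- cams.camera(name): name is "scene" or "side" or "wrist"; returns (picture, depth): 420x560x3 uint8, red, green, blue; 420x560 float32, m along the optical axis (not along the pixel's ray), 0 where there is no reading.
- cams.get_calibration(name): a dict with "fx", "fy", "cx", "cy" (pixels), "view" (4x4, takes a point from world to camera coordinates). Camera axes: x right, y down, z forward; pixel columns grow to the right and rows downward; lengths in m; the calibration is good to about 2 mm. A picture is of the moment at which its call begins: read the wrist's pose just before it. get_calibration takes no time and is no camera call; for the wrist camera it gives the pose at the moment of the call.
- workorder.hand_in(): hands the job in, once; it reports no verdict.
The state is a dict: "time_s": time; "qpos": joint angles; "joint_vel": joint speeds; "tau": joint torques, N m; "ee_pos": TCP position; "eef_rot": TCP orientation; "force": force on the tool from outside, world axes, zero at the start; "moment": the same for the moment, N m; "grip_width": finger opening in m.
Only numpy, scipy, OpenCV 4.12 (cv2) and the standard library are available. Lean on these libraries where they do the work, as an engineer would, in place of code of your own. Each camera call takes 0.05 s, during which the arm holds its last target. There are 200 camera calls.

## Working session

There is one attempt and no reset: what is moved stays moved. The work goes in short steps, Python scripts to look and compute and a shell command to move; the robot and the scene stay as the last step left them, time stands still between calls to the robot, and variables do not carry over. Pictures are saved under pics/ and viewed, about 8 in all and at most 12, crops included, and the job is handed in when it is done.

```bash
mkdir -p pics; cat > h.py <<'E'
import numpy as np, cv2
from station import get_obs, cams, workorder
from scipy.spatial.transform import Rotation as R
def snap(n,f):
    im,d=cams.camera(n); c=cams.get_calibration(n)
    np.savez('/tmp/'+f+'.npz',im=im,d=d,view=c['view'],k=[c['fx'],c['fy'],c['cx'],c['cy']])
    cv2.imwrite(f'pics/{f}.png',im[:,:,::-1]); return im,d
def load(f): return np.load('/tmp/'+f+'.npz')
def pt(f,u,v,z=None):
    D=load(f); fx,fy,cx,cy=D['k']; V=np.linalg.inv(D['view'])
    r=np.array([(u-cx)/fx,(v-cy)/fy,1])
    if z is None: p=r*D['d'][int(round(v)),int(round(u))]; return V[:3,:3]@p+V[:3,3]
    w=V[:3,:3]@r; return V[:3,3]+w*(z-V[2,3])/w[2]
def cloud(f):
    D=load(f); fx,fy,cx,cy=D['k']; V=np.linalg.inv(D['view']); d=D['d']
    v,u=np.mgrid[:d.shape[0],:d.shape[1]]
    p=np.stack([(u-cx)/fx*d,(v-cy)/fy*d,d],-1); return p@V[:3,:3].T+V[:3,3], d>0, D['im']
E
python3 - <<'E'
from h import *
o=get_obs(); print(o)
print(R.from_euler('xyz',o['eef_rot']).as_matrix().round(3))
a,_=snap('scene','s0'); b,_=snap('side','d0')
for n in('scene','side','wrist'):
    V=np.linalg.inv(cams.get_calibration(n)['view']);print(n,V.round(3).tolist())
E
```

```text
{'time_s': 0.0, 'qpos': array([-6.66127130e-02,  3.00493735e-01,  1.52158554e+00,  1.91750693e-06,
        1.32071876e+00, -6.66202714e-02]), 'joint_vel': array([ 0.000352  , -0.00230537,  0.00019492, -0.00209858,  0.00060868,
       -0.0010895 ]), 'tau': array([-1.53750298e-03, -5.31805658e+01, -3.52735734e+01,  7.07558286e-02,
        2.43994006e-02, -4.79655944e-05]), 'ee_pos': array([5.49752161e-01, 7.07705231e-06, 2.23672024e-01]), 'eef_rot': array([-1.57071423e+00,  1.20258170e-03,  7.13214165e-06]), 'force': array([-0.32745741, -0.90536997, -0.2849214 ]), 'moment': array([-0.00431267, -0.03804817,  0.07129892]), 'grip_width': 0.09385776248367056}
[[ 1.    -0.001 -0.   ]
 [ 0.     0.     1.   ]
 [-0.001 -1.     0.   ]]
scene [[-0.8, 0.527, -0.288, 0.965], [0.6, 0.692, -0.4, 0.495], [-0.011, -0.493, -0.87, 1.26], [0.0, 0.0, 0.0, 1.0]]
side [[0.846, -0.312, 0.432, 0.158], [-0.533, -0.493, 0.688, -0.759], [-0.002, -0.812, -0.583, 0.759], [0.0, 0.0, 0.0, 1.0]]
wrist [[1.0, 0.001, -0.0, 0.55], [0.001, -0.973, -0.232, 0.067], [-0.0, 0.232, -0.973, 0.385], [0.0, 0.0, 0.0, 1.0]]
```

View pics/s0.png

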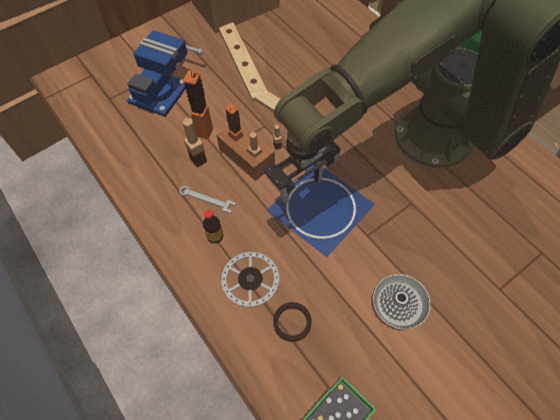

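View pics/d0.png

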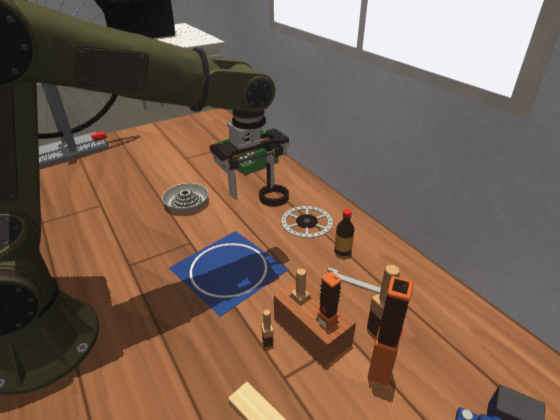

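The scene view has the dish at (401,300) and the mat ring at (322,208). The block is at (247,155), with lamp candidates at (233,115) in the block and a big one at (197,100). Brush candidates are at (254,140) in the block, a big one at (190,140) and a small one at (277,137). I choose the lamp and brush standing in the block. Next I measure and take a close crop.

```bash
python3 - <<'E'
from h import *
for f in('s0','d0'):
    P,ok,im=cloud(f); im=im.astype(int); r,g,b=im[...,0],im[...,1],im[...,2]
    x,y,z=P[...,0],P[...,1],P[...,2]
    blue=ok&(b>r+40)&(b>g+25)&(z<.01)&(x>.25)&(x<.85)&(abs(y)<.4)
    m=cv2.morphologyEx(blue.astype(np.uint8),cv2.MORPH_CLOSE,np.ones((13,13)))>0
    wh=m&(r>140)&(g>140)&ok&(z<.008)
    q=P[wh]; A=np.c_[2*q[:,:2],np.ones(len(q))]; s=np.linalg.lstsq(A,(q[:,:2]**2).sum(1),rcond=None)[0]
    print(f,'ring',s[:2],np.sqrt(s[2]+s[0]**2+s[1]**2),len(q), 'z',q[:,2].mean())
    print('floor z',np.median(z[ok&(abs(z)<.03)]))
    # objects: clusters by height
    hm=(ok&(z>.012)&(z<.3)&(x>.3)&(x<1.1)&(abs(y)<.7)).astype(np.uint8)
    n,l,st,c=cv2.connectedComponentsWithStats(hm)
    for i in range(1,n):
        if st[i,4]>60:
            Q=P[l==i]; print(st[i],Q.min(0).round(3),Q.max(0).round(3))
for f,us in (('s0',[(233,108),(254,133),(277,127),(212,215),(250,278),(292,322)]),('d0',[(331,280),(302,271),(267,312),(346,213)])):
    for u in us: print(f,u,pt(f,*u).round(3))
a=cv2.imread('pics/s0.png')[60:210,150:350];b=cv2.imread('pics/d0.png')[230:380,240:440]
cv2.imwrite('pics/c0.png',np.hstack([cv2.resize(t,None,fx=2,fy=2,interpolation=2)for t in(a,b)])) 
E
```

```text
s0 ring [ 0.45937884 -0.01486973] 0.10045063196889348 205 z -0.0010920138783344845
floor z -0.0018207388889657228
[ 127   44   85  122 3967] [ 0.486 -0.7    0.012] [ 0.717 -0.351  0.261]
[231  50  49  61 838] [ 0.3   -0.698  0.012] [ 0.384 -0.39   0.025]
[ 216  103   59   77 2072] [ 0.478 -0.381  0.012] [ 0.586 -0.203  0.204]
[273 125   9  24 148] [ 0.421 -0.287  0.012] [ 0.445 -0.254  0.106]
[314 166   9  18 109] [ 0.491 -0.007  0.204] [0.506 0.012 0.276]
[203 210  20  33 453] [ 0.742 -0.138  0.012] [ 0.79  -0.096  0.144]
[373 275  58  55 554] [0.409 0.272 0.012] [0.556 0.419 0.033]
[383 286  33  31 708] [0.442 0.298 0.012] [0.523 0.383 0.047]
[273 303  39  39 532] [0.692 0.163 0.012] [0.791 0.262 0.029]
[ 303  377   73   43 1393] [0.715 0.398 0.012] [0.867 0.505 0.081]
d0 ring [ 0.46107774 -0.01395436] 0.09953313269989239 189 z 0.0019817194593032363
floor z 0.001066033244943032
[236 147  30  13 130] [0.75  0.399 0.013] [0.875 0.523 0.079]
[239 155  50  49 796] [ 0.597 -0.014  0.012] [0.888 0.459 0.299]
[227 169  10  31 210] [ 0.491 -0.013  0.208] [0.506 0.01  0.292]
[162 183  46  29 844] [0.409 0.267 0.012] [0.557 0.42  0.048]
[335 209  19  45 630] [ 0.739 -0.151  0.012] [ 0.784 -0.106  0.145]
[ 367  265   46  119 3187] [ 0.554 -0.49   0.012] [ 0.674 -0.357  0.261]
[ 274  268   82   96 4495] [ 0.479 -0.389  0.012] [ 0.585 -0.212  0.204]
[261 309  12  36 319] [ 0.416 -0.288  0.012] [ 0.442 -0.259  0.104]
[ 230  382   56   38 1134] [ 0.3   -0.445  0.012] [ 0.366 -0.34   0.023]
[ 456  385   89   35 1748] [ 0.574 -0.7    0.014] [ 0.709 -0.599  0.158]
s0 (233, 108) [ 0.533 -0.336  0.197]
s0 (254, 133) [ 0.52  -0.255  0.154]
s0 (277, 127) [ 0.43  -0.268  0.101]
s0 (212, 215) [ 0.758 -0.113  0.136]
s0 (250, 278) [0.757 0.045 0.004]
s0 (292, 322) [ 0.738  0.209 -0.007]
d0 (331, 280) [ 0.533 -0.345  0.201]
d0 (302, 271) [ 0.528 -0.259  0.156]
d0 (267, 312) [ 0.431 -0.274  0.103]
d0 (346, 213) [ 0.758 -0.129  0.139]
```

View pics/c0.png

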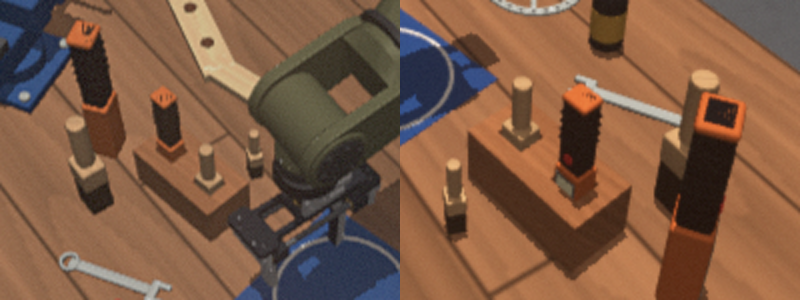

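The crop shows the lamp in the block (head orange, red switch towards the robot) with its top at z=0.20, and the medium brush with its top at 0.155. Both match the description. I'll go behind the dish, on its +y side.

```bash
python3 -m handwheel '[{"fingers":1,"x":-0.006,"y":0,"z":0.045,"spin":0},{"fingers":1,"x":-0.012,"y":0,"z":0.09,"spin":0},{"fingers":1,"x":-0.018,"y":0,"z":0.135,"spin":1},{"fingers":1,"x":-0.024,"y":0,"z":0.18,"spin":2},{"fingers":1,"x":-0.03,"y":0,"z":0.225,"spin":3},{"fingers":1,"x":-0.036,"y":0,"z":0.27,"spin":3.7},{"fingers":1,"x":-0.042,"y":0,"z":0.315,"spin":3.7},{"fingers":1,"x":-0.048,"y":0,"z":0.36,"spin":3.7},{"fingers":1,"x":-0.055,"y":0,"z":0.41,"spin":3.7},{"fingers":1,"x":-0.06,"y":0,"z":0.454,"spin":3.7}]'
python3 -m handwheel '[{"fingers":1,"x":0,"y":0,"z":0,"spin":0},{"fingers":1,"x":0,"y":0,"z":0,"spin":0},{"fingers":1,"x":0,"y":0.04,"z":0,"spin":0},{"fingers":1,"x":0,"y":0.08,"z":0,"spin":0},{"fingers":1,"x":0,"y":0.12,"z":0,"spin":0},{"fingers":1,"x":0,"y":0.15,"z":0,"spin":0},{"fingers":1,"x":0,"y":0.175,"z":0,"spin":0},{"fingers":1,"x":0,"y":0.195,"z":0,"spin":0},{"fingers":1,"x":0,"y":0.195,"z":0,"spin":0},{"fingers":1,"x":0,"y":0.195,"z":0,"spin":0}]'
python3 - <<'E'
from h import *
o=get_obs();print(o['ee_pos'],o['eef_rot'])
print(R.from_euler('xyz',o['eef_rot']).as_matrix().round(3))
E
```

```text
time_s: 1.1
ee_pos: [0.4891, 0.4561, 0.2238]
eef_rot: [-1.571, 0.001, -0.064]
force: [-0.3, 0.4, 0.8]
grip_width: 0.094
time_s: 2.1
ee_pos: [0.4906, 0.4532, 0.0301]
eef_rot: [-1.571, -0.0, -0.066]
force: [0.3, -0.2, 0.1]
grip_width: 0.0939
[0.49063167 0.4532426  0.03012699] [-1.57061008e+00 -2.71907021e-04 -6.57049790e-02]
[[ 0.998  0.     0.066]
 [-0.066  0.     0.998]
 [ 0.    -1.     0.   ]]
```

```bash
python3 -m handwheel '[{"fingers":1,"x":0,"y":0,"z":-0.012,"spin":0},{"fingers":1,"x":0,"y":0,"z":-0.024,"spin":0},{"fingers":1,"x":0,"y":0,"z":-0.032,"spin":0},{"fingers":1,"x":0,"y":0,"z":-0.038,"spin":0},{"fingers":1,"x":0,"y":0,"z":-0.044,"spin":0},{"fingers":1,"x":0,"y":0,"z":-0.052,"spin":0},{"fingers":1,"x":0,"y":0,"z":-0.062,"spin":0},{"fingers":1,"x":0,"y":0,"z":-0.074,"spin":0},{"fingers":1,"x":0,"y":0,"z":-0.088,"spin":0},{"fingers":1,"x":0,"y":0,"z":-0.1,"spin":0}]'
python3 -m handwheel '[{"fingers":1,"x":0,"y":0,"z":-0.012,"spin":0},{"fingers":1,"x":0,"y":0,"z":-0.024,"spin":0},{"fingers":1,"x":0,"y":0,"z":-0.036,"spin":0},{"fingers":1,"x":0,"y":0,"z":-0.048,"spin":0},{"fingers":1,"x":0,"y":0,"z":-0.06,"spin":0},{"fingers":1,"x":0,"y":0,"z":-0.072,"spin":0},{"fingers":1,"x":0,"y":0,"z":-0.084,"spin":0},{"fingers":1,"x":0,"y":0,"z":-0.094,"spin":0},{"fingers":1,"x":0,"y":0,"z":-0.102,"spin":0},{"fingers":1,"x":0,"y":0,"z":-0.11,"spin":0}]'
python3 - <<'E'
from h import *
snap('side','d1');print(get_obs()['ee_pos'])
P,ok,im=cloud('d1');q=P[ok&(P[...,2]>.022)&(P[...,2]<.034)&(P[...,0]<.6)&(P[...,0]>.36)&(abs(P[...,1]-.1)<.14)]
print(q.min(0),q.max(0))
E
```

```text
time_s: 3.1
ee_pos: [0.4836, 0.3534, 0.0295]
eef_rot: [-1.57, -0.0, -0.065]
force: [0.2, 4.1, 2.5]
grip_width: 0.0944
time_s: 4.1
ee_pos: [0.4764, 0.2439, 0.0294]
eef_rot: [-1.57, -0.0, -0.065]
force: [-0.8, 4.7, 2.6]
grip_width: 0.0938
[0.47631161 0.24289839 0.02926156]
[0.40093157 0.10350348 0.02201287] [0.54733416 0.23984893 0.03394956]
```

View pics/d1.png

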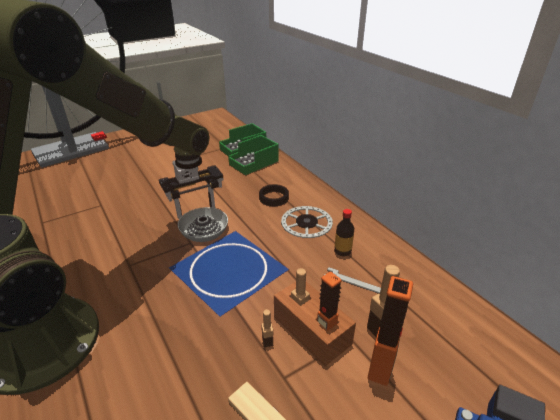

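The dish sits between both fingers at about (0.474, 0.178), with the cassette in it. About 0.193 m remains.

```bash
python3 -m handwheel '[{"fingers":1,"x":0,"y":0,"z":-0.008,"spin":0},{"fingers":1,"x":0,"y":0,"z":-0.019,"spin":0},{"fingers":1,"x":0,"y":0,"z":-0.031,"spin":0},{"fingers":1,"x":0,"y":0,"z":-0.043,"spin":0},{"fingers":1,"x":0,"y":0,"z":-0.055,"spin":0},{"fingers":1,"x":0,"y":0,"z":-0.067,"spin":0},{"fingers":1,"x":0,"y":0,"z":-0.079,"spin":0},{"fingers":1,"x":0,"y":0,"z":-0.091,"spin":0},{"fingers":1,"x":0,"y":0,"z":-0.103,"spin":0},{"fingers":1,"x":0,"y":0,"z":-0.113,"spin":0}]'
python3 -m handwheel '[{"fingers":1,"x":0,"y":0,"z":-0.011,"spin":0},{"fingers":1,"x":0,"y":0,"z":-0.022,"spin":0},{"fingers":1,"x":0,"y":0,"z":-0.033,"spin":0},{"fingers":1,"x":0,"y":0,"z":-0.044,"spin":0},{"fingers":1,"x":0,"y":0,"z":-0.054,"spin":0},{"fingers":1,"x":0,"y":0,"z":-0.062,"spin":0},{"fingers":1,"x":0,"y":0,"z":-0.069,"spin":0},{"fingers":1,"x":0,"y":0,"z":-0.075,"spin":0},{"fingers":1,"x":0,"y":0,"z":-0.079,"spin":0},{"fingers":1,"x":0,"y":0,"z":-0.08,"spin":0}]'
python3 - <<'E'
from h import *
snap('side','d2');snap('scene','s2');print(get_obs()['ee_pos'])
for f in('d2','s2'):
  P,ok,im=cloud(f);q=P[ok&(P[...,2]>.022)&(P[...,2]<.034)&(P[...,0]<.6)&(P[...,0]>.36)&(abs(P[...,1]+.02)<.13)]
  print(q.min(0),q.max(0))
E
```

```text
time_s: 5.15
ee_pos: [0.469, 0.1311, 0.0293]
eef_rot: [-1.571, 0.0, -0.065]
force: [0.5, 5.1, 3.0]
grip_width: 0.0941
time_s: 6.15
ee_pos: [0.4638, 0.0516, 0.0292]
eef_rot: [-1.571, 0.0, -0.065]
force: [0.5, 5.3, 3.0]
grip_width: 0.0937
[0.46384091 0.05168234 0.02919719]
[ 0.38664506 -0.08992749  0.02207061] [0.53486529 0.06242949 0.03397459]
[ 0.40588889 -0.08600267  0.02200929] [0.53587975 0.0667882  0.03397072]
```

```bash
python3 -m handwheel '[{"fingers":1,"x":0,"y":0,"z":0.02,"spin":0},{"fingers":1,"x":0,"y":0,"z":0.05,"spin":0},{"fingers":1,"x":0,"y":-0.04,"z":0.06,"spin":0},{"fingers":1,"x":0,"y":-0.09,"z":0.06,"spin":0},{"fingers":1,"x":0,"y":-0.14,"z":0.06,"spin":0},{"fingers":1,"x":0,"y":-0.19,"z":0.06,"spin":0},{"fingers":1,"x":0,"y":-0.24,"z":0.06,"spin":0},{"fingers":1,"x":0,"y":-0.27,"z":0.06,"spin":0},{"fingers":1,"x":0,"y":-0.27,"z":0.06,"spin":0},{"fingers":1,"x":0,"y":-0.27,"z":0.06,"spin":0}]'
python3 - <<'E'
from h import *
o=get_obs();print(o['ee_pos'],o['qpos'])
snap('side','d3');snap('scene','s3')
for f in('d3','s3','d0','s0'):
  P,ok,im=cloud(f);x,y,z=P[...,0],P[...,1],P[...,2]
  def s(n,m):
    q=P[ok&m]
    if len(q)<4: print(f,n,len(q));return
    rc=cv2.minAreaRect((q[:,:2]*1000).astype(np.float32)); print(f,n,len(q),q.min(0).round(3),q.max(0).round(3),np.round(rc[0],1),np.round(rc[1],1),round(rc[2],1))
  box=(x>.46)&(x<.62)&(y>-.42)&(y<-.18)
  s('blocktop',box&(z>.068)&(z<.079)); s('lamptop',box&(z>.19)&(z<.207)&(x<.56)); s('brush',box&(z>.145)&(z<.16)&(y>-.29))
  s('biglamp',(x>.5)&(x<.75)&(y<-.33)&(z>.25)&(z<.27)); s('bigbrush',(x>.5)&(x<.75)&(y<-.3)&(z>.17)&(z<.25)&(x>.55))
  s('dish',(x<.6)&(x>.36)&(abs(y+.02)<.11)&(z>.022)&(z<.034)); s('cass',(x<.6)&(x>.36)&(abs(y+.02)<.11)&(z>.036)&(z<.05))
E
```

```text
time_s: 7.25
ee_pos: [0.4677, 0.1115, 0.2987]
eef_rot: [-1.571, 0.0, -0.065]
force: [0.4, 0.2, -0.4]
grip_width: 0.0944
[0.46766985 0.1114747  0.29865582] [ 1.58084445e-01  9.42345287e-02  1.59394546e+00 -5.56111933e-04
  1.45404110e+00  2.22890815e-01]
d3 blocktop 1825 [ 0.479 -0.388  0.068] [ 0.586 -0.212  0.079] [ 532.  -297.3] [ 88.7 173.4] 7.6
d3 lamptop 228 [ 0.521 -0.358  0.19 ] [ 0.552 -0.324  0.203] [ 536.7 -341. ] [27.9 31.5] 6.7
d3 brush 88 [ 0.515 -0.267  0.145] [ 0.535 -0.248  0.157] [ 525.  -257.6] [19.8 19.7] 88.5
d3 biglamp 487 [ 0.558 -0.487  0.25 ] [ 0.612 -0.436  0.261] [ 584.2 -461.4] [44.9 38.7] 36.1
d3 bigbrush 903 [ 0.55  -0.489  0.17 ] [ 0.673 -0.342  0.25 ] [ 598.1 -423.4] [137.2 129.2] 76.8
d3 dish 597 [ 0.387 -0.089  0.022] [0.536 0.061 0.034] [461.1 -13.2] [147.7 148.9] 53.7
d3 cass 170 [ 0.435 -0.048  0.036] [0.484 0.008 0.046] [460.3 -17.8] [51.9 49.9] 74.0
s3 blocktop 894 [ 0.48  -0.382  0.068] [ 0.586 -0.205  0.079] [ 532.8 -295.4] [ 88.6 174.3] 7.1
s3 lamptop 97 [ 0.523 -0.355  0.191] [ 0.553 -0.32   0.203] [ 538.1 -336.4] [29.9 32.6] 10.6
s3 brush 45
[... 725 characters left out ...]
d0 biglamp 487 [ 0.557 -0.488  0.25 ] [ 0.61  -0.436  0.261] [ 584.2 -461.5] [44.9 38.9] 35.4
d0 bigbrush 899 [ 0.55  -0.488  0.17 ] [ 0.674 -0.346  0.25 ] [ 600.6 -424.1] [134.9 128.8] 79.1
d0 dish 0
d0 cass 0
s0 blocktop 905 [ 0.48  -0.381  0.068] [ 0.586 -0.205  0.079] [ 532.9 -295.5] [ 87.9 175.2] 7.7
s0 lamptop 97 [ 0.524 -0.356  0.19 ] [ 0.553 -0.32   0.204] [ 538.7 -337.1] [29.6 34.2] 6.3
s0 brush 46 [ 0.518 -0.264  0.145] [ 0.538 -0.242  0.157] [ 528.8 -251. ] [19.9 20.1] 49.2
s0 biglamp 168 [ 0.562 -0.484  0.25 ] [ 0.614 -0.43   0.261] [ 585.9 -458.2] [47.9 39.1] 36.9
s0 bigbrush 474 [ 0.55  -0.486  0.17 ] [ 0.677 -0.323  0.25 ] [ 592.4 -413.8] [145.5 137. ] 71.1
s0 dish 0
s0 cass 0
```

```bash
python3 -m handwheel '[{"fingers":0.6,"x":0.01,"y":0,"z":-0.044,"spin":8},{"fingers":0.6,"x":0.02,"y":0,"z":-0.088,"spin":16},{"fingers":0.6,"x":0.03,"y":0,"z":-0.132,"spin":24},{"fingers":0.6,"x":0.04,"y":0,"z":-0.176,"spin":32},{"fingers":0.6,"x":0.05,"y":0,"z":-0.22,"spin":40},{"fingers":0.6,"x":0.06,"y":0,"z":-0.265,"spin":48},{"fingers":0.6,"x":0.07,"y":0,"z":-0.31,"spin":56},{"fingers":0.6,"x":0.08,"y":0,"z":-0.355,"spin":64},{"fingers":0.6,"x":0.09,"y":0,"z":-0.4,"spin":72},{"fingers":0.6,"x":0.099,"y":0,"z":-0.445,"spin":79.3}]'
python3 -m handwheel '[{"fingers":0.6,"x":0,"y":0,"z":0,"spin":0},{"fingers":0.6,"x":0,"y":0,"z":0,"spin":0},{"fingers":0.6,"x":0,"y":0,"z":0,"spin":0},{"fingers":0.6,"x":0,"y":0,"z":0,"spin":0},{"fingers":0.6,"x":0,"y":0,"z":0,"spin":0},{"fingers":0.6,"x":0,"y":0,"z":0,"spin":0},{"fingers":0.6,"x":0,"y":0,"z":0,"spin":0},{"fingers":0.6,"x":0,"y":0,"z":0,"spin":0},{"fingers":0.6,"x":0,"y":0,"z":0,"spin":0},{"fingers":0.6,"x":0,"y":0,"z":0,"spin":0}]'
python3 - <<'E'
from h import *
o=get_obs();print(o['ee_pos'],o['eef_rot'],o['qpos'],o['grip_width'])
snap('wrist','w4')
P,ok,im=cloud('w4');x,y,z=P[...,0],P[...,1],P[...,2]
for n,m in(('lamp',(x>.49)&(x<.58)&(y>-.38)&(y<-.3)&(z>.193)&(z<.21)),('brush',(x>.49)&(x<.58)&(y>-.29)&(y<-.2)&(z>.148)&(z<.16)),('big',(y<-.38)&(z>.25)&(z<.27))):
    q=P[ok&m]
    if len(q)>4:
        rc=cv2.minAreaRect((q[:,:2]*1000).astype(np.float32)); print(n,len(q),q.min(0).round(3),q.max(0).round(3),rc)
E
```

```text
time_s: 8.35
ee_pos: [0.5376, -0.3406, 0.2973]
eef_rot: [-1.573, 0.002, -1.454]
force: [-0.3, -0.2, 0.5]
grip_width: 0.0749
time_s: 9.35
ee_pos: [0.5379, -0.3388, 0.2992]
eef_rot: [-1.571, -0.0, -1.449]
force: [-0.9, -0.8, -0.1]
grip_width: 0.0754
[ 0.53791823 -0.33876849  0.29923695] [-1.57081687e+00 -5.00590677e-06 -1.44862547e+00] [-6.19625849e-01  4.59456268e-01  1.13244772e+00 -1.75757511e-05
  1.54970043e+00  8.28999990e-01] 0.07535539951928692
lamp 1146 [ 0.521 -0.357  0.195] [ 0.552 -0.323  0.202] ((536.4957275390625, -339.4903564453125), (28.490659713745117, 31.814937591552734), 7.564852237701416)
brush 362 [ 0.515 -0.266  0.148] [ 0.536 -0.245  0.157] ((525.8132934570312, -255.73025512695312), (20.52246856689453, 20.365638732910156), 50.754058837890625)
big 3919 [ 0.557 -0.486  0.25 ] [ 0.612 -0.433  0.26 ] ((584.7598266601562, -459.1799011230469), (44.73039627075195, 38.762935638427734), 35.79831314086914)
```

View pics/w4.png

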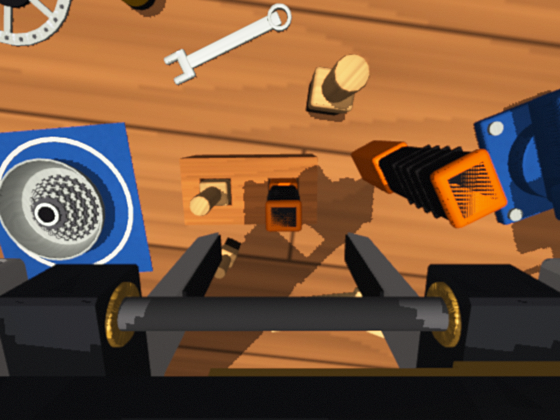

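The lamp at (283,207) lies midway between the jaws and the brush at (205,200) is clear. I go down 0.122 m and close.

```bash
python3 -m handwheel '[{"fingers":0.6,"x":0,"y":0.03,"z":-0.001,"spin":0},{"fingers":0.6,"x":0,"y":0.06,"z":-0.001,"spin":0},{"fingers":0.6,"x":0,"y":0.085,"z":-0.001,"spin":0},{"fingers":0.6,"x":0,"y":0.105,"z":-0.001,"spin":0},{"fingers":0.6,"x":0,"y":0.117,"z":-0.001,"spin":0},{"fingers":0.6,"x":0,"y":0.122,"z":-0.001,"spin":0},{"fingers":0.6,"x":0,"y":0.122,"z":-0.001,"spin":0},{"fingers":-1,"x":0,"y":0.122,"z":-0.001,"spin":0},{"fingers":-1,"x":0,"y":0.122,"z":-0.001,"spin":0},{"fingers":-1,"x":0,"y":0.122,"z":-0.001,"spin":0}]' 30
python3 -m handwheel '[{"fingers":-1,"x":0,"y":0,"z":0,"spin":0},{"fingers":-1,"x":0,"y":0,"z":0,"spin":0},{"fingers":-1,"x":0,"y":0,"z":0,"spin":0},{"fingers":-1,"x":0,"y":0,"z":0,"spin":0},{"fingers":-1,"x":0,"y":0,"z":0,"spin":0},{"fingers":-1,"x":0,"y":0,"z":0,"spin":0},{"fingers":-1,"x":0,"y":-0.005,"z":0,"spin":0},{"fingers":-1,"x":0,"y":-0.01,"z":0,"spin":0},{"fingers":-1,"x":0,"y":-0.015,"z":0,"spin":0},{"fingers":-1,"x":0,"y":-0.02,"z":0,"spin":0}]' 30
```

```text
time_s: 10.4
ee_pos: [0.5371, -0.339, 0.178]
eef_rot: [-1.57, -0.001, -1.449]
force: [-0.6, 0.6, 0.6]
grip_width: 0.0545
time_s: 11.4
ee_pos: [0.537, -0.3389, 0.1978]
eef_rot: [-1.571, -0.0, -1.449]
force: [-0.0, -0.3, -1.0]
grip_width: 0.03
```

```bash
python3 -m handwheel '[{"fingers":-1,"x":0,"y":-0.013,"z":0,"spin":0},{"fingers":-1,"x":0,"y":-0.025,"z":0,"spin":0},{"fingers":-1,"x":0,"y":-0.025,"z":0,"spin":0},{"fingers":-1,"x":0,"y":-0.025,"z":-0.014,"spin":0},{"fingers":-1,"x":0,"y":-0.025,"z":-0.028,"spin":0},{"fingers":-1,"x":0,"y":-0.024,"z":-0.041,"spin":0},{"fingers":-1,"x":0,"y":-0.021,"z":-0.054,"spin":0},{"fingers":-1,"x":0,"y":-0.018,"z":-0.066,"spin":0},{"fingers":-1,"x":0,"y":-0.013,"z":-0.078,"spin":0},{"fingers":-1,"x":0,"y":-0.013,"z":-0.078,"spin":0}]' 30
python3 - <<'E'
from h import *
snap('side','d5')
im=cv2.imread('pics/d5.png')[200:400,200:440];cv2.imwrite('pics/d5c.png',cv2.resize(im,None,fx=2.5,fy=2.5))
E
```

```text
time_s: 12.4
ee_pos: [0.4589, -0.3486, 0.2105]
eef_rot: [-1.57, -0.0, -1.449]
force: [-0.5, -1.1, -0.3]
grip_width: 0.0299
```

View pics/d5c.png

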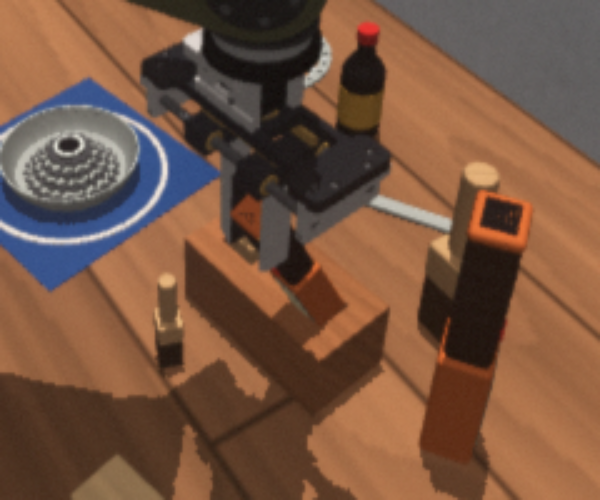

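The picture shows the lamp tilting in the pads, with its head end still in the pocket, and the brush untouched. I continue to about 57° and then lift.

```bash
python3 -m handwheel '[{"fingers":-1,"x":0,"y":0.006,"z":-0.012,"spin":0},{"fingers":-1,"x":0,"y":0.013,"z":-0.023,"spin":0},{"fingers":-1,"x":0,"y":0.021,"z":-0.033,"spin":0},{"fingers":-1,"x":0,"y":0.03,"z":-0.043,"spin":0},{"fingers":-1,"x":0,"y":0.039,"z":-0.052,"spin":0},{"fingers":-1,"x":0,"y":0.044,"z":-0.056,"spin":0},{"fingers":-1,"x":0,"y":0.044,"z":-0.056,"spin":0},{"fingers":-1,"x":0,"y":0.044,"z":-0.056,"spin":0},{"fingers":-1,"x":0,"y":0.044,"z":-0.056,"spin":0},{"fingers":-1,"x":0,"y":0.044,"z":-0.056,"spin":0}]' 30
python3 -m handwheel '[{"fingers":-1,"x":0,"y":0,"z":0,"spin":0},{"fingers":-1,"x":0,"y":-0.01,"z":0,"spin":0},{"fingers":-1,"x":0,"y":-0.02,"z":0,"spin":0},{"fingers":-1,"x":0,"y":-0.035,"z":0,"spin":0},{"fingers":-1,"x":0,"y":-0.05,"z":0,"spin":0},{"fingers":-1,"x":0,"y":-0.07,"z":0,"spin":0},{"fingers":-1,"x":0,"y":-0.09,"z":0,"spin":0},{"fingers":-1,"x":0,"y":-0.11,"z":0,"spin":0},{"fingers":-1,"x":0,"y":-0.12,"z":0,"spin":0},{"fingers":-1,"x":0,"y":-0.12,"z":0,"spin":0}]' 50
python3 - <<'E'
from h import *
snap('side','d6');snap('wrist','w6');snap('scene','s6');print(get_obs()['ee_pos'])
a=cv2.imread('pics/d6.png')[120:370,140:440];b=cv2.imread('pics/w6.png')
cv2.imwrite('pics/c6.png',np.hstack([cv2.resize(a,(400,333)),cv2.resize(b,(400,300))[:,:] if 0 else cv2.copyMakeBorder(cv2.resize(b,(400,300)),0,33,0,0,0)]))
E
```

```text
time_s: 13.45
ee_pos: [0.404, -0.3551, 0.1662]
eef_rot: [-1.571, 0.0, -1.448]
force: [-0.0, -0.5, -1.6]
grip_width: 0.0295
time_s: 14.45
ee_pos: [0.4042, -0.3554, 0.2879]
eef_rot: [-1.569, -0.002, -1.449]
force: [0.3, -0.3, -1.9]
grip_width: 0.0293
[ 0.40374665 -0.35499259  0.28534274]
```

View pics/c6.png

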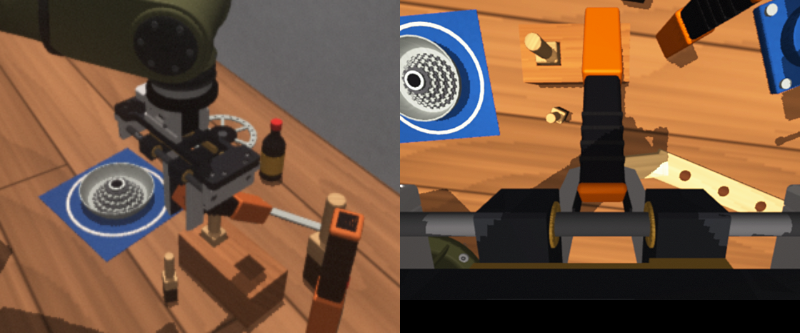

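The lamp is held at a tilt, clear of the block; its head shows at the top of the wrist view, around (603,45) in the composite. I fit its attitude from wrist depth.

```bash
cat > fit.py <<'E'
from h import *
def lampfit(f,o):
    P,ok,im=cloud(f); T=R.from_euler('xyz',o['eef_rot']).as_matrix()
    q=(P-o['ee_pos'])@T   # tool coords: x across, y down, z ahead
    im=im.astype(int); org=(im[...,0]>im[...,2]+90)&(im[...,0]>150)
    m=ok&(abs(q[...,0])<.011)&(q[...,2]>.02)&(q[...,2]<.17)&(q[...,1]>-.02)&(q[...,1]<.14)&org
    a=q[m]; c=np.polyfit(a[:,2],a[:,1],1)
    for _ in range(4):
        r=a[:,1]-np.polyval(c,a[:,2]); k=abs(r)<.004; c=np.polyfit(a[k,2],a[k,1],1)
    e=a[k]; th=np.pi/2-np.arctan(c[0]) # tilt of lamp z from vertical
    d=np.array([0,np.sin(np.arctan(c[0])),np.cos(np.arctan(c[0]))]) # to head
    n=np.array([0,d[2],-d[1]])  # from back face into lamp = light dir (down,back)
    s=e@d; tip=np.percentile(s,99.5); s0=tip-.085
    p0=np.array([0,np.polyval(c,0),0]); # point on face line
    p0=p0+d*(0-p0@d)
    # across offset of the head
    xm=q[ok&org&(q[...,2]>.09)&(q[...,2]<.15)&(q[...,1]>-.02)&(q[...,1]<.14)&(abs(q[...,0])<.03)][:,0]
    xo=(np.percentile(xm,1)+np.percentile(xm,99))/2
    panel=p0+d*(tip-.045)+n*.030; panel[0]=xo
    W=lambda v:T@v
    print('tilt',np.degrees(th),'n',k.sum(),'s range',s.min(),tip,'len',tip-s.min(),'xoff',xo)
    print('panel tool',panel,'panel world',o['ee_pos']+W(panel),'light',W(n),'tip z',(o['ee_pos']+W(p0+d*tip+n*.015))[2])
    return o['ee_pos']+W(panel),W(n),T,W(d)
E
python3 - <<'E'
from fit import *
o=get_obs(); snap('wrist','w7')
p,n,T,d=lampfit('w7',o)
mid=np.array([.461,-.0145,.024])
tgt=mid-n*.20; print('shift tool',(tgt-p)@T, 'TCP target no spin',o['ee_pos']+tgt-p)
E
```

```text
tilt 51.55826985959093 n 3270 s range 0.08516573963663336 0.1693580130755896 len 0.08419227343895623 xoff 0.00022710725713028825
panel tool [0.00022711 0.07603652 0.09841763] panel world [ 0.50138521 -0.34315147  0.20922353] light [-0.61783812 -0.0750151  -0.78271885] tip z 0.1929576984709126
shift tool [-0.33092538  0.02892901  0.1244659 ] TCP target no spin [ 0.48692907 -0.0113381   0.25666298]
```

```bash
python3 -m handwheel '[{"fingers":-1,"x":-0.015,"y":0,"z":0.006,"spin":0},{"fingers":-1,"x":-0.04,"y":0,"z":0.016,"spin":0},{"fingers":-1,"x":-0.07,"y":0,"z":0.028,"spin":0},{"fingers":-1,"x":-0.1,"y":0,"z":0.04,"spin":0},{"fingers":-1,"x":-0.13,"y":0,"z":0.05,"spin":0},{"fingers":-1,"x":-0.16,"y":0,"z":0.06,"spin":0},{"fingers":-1,"x":-0.185,"y":0,"z":0.07,"spin":0},{"fingers":-1,"x":-0.205,"y":0,"z":0.077,"spin":0},{"fingers":-1,"x":-0.215,"y":0,"z":0.081,"spin":0},{"fingers":-1,"x":-0.22,"y":0,"z":0.083,"spin":0}]' 50
python3 -m handwheel '[{"fingers":-1,"x":-0.01,"y":0,"z":0.004,"spin":0},{"fingers":-1,"x":-0.025,"y":0.002,"z":0.009,"spin":0},{"fingers":-1,"x":-0.045,"y":0.006,"z":0.016,"spin":0},{"fingers":-1,"x":-0.065,"y":0.012,"z":0.024,"spin":0},{"fingers":-1,"x":-0.085,"y":0.018,"z":0.031,"spin":0},{"fingers":-1,"x":-0.1,"y":0.024,"z":0.037,"spin":0},{"fingers":-1,"x":-0.108,"y":0.028,"z":0.04,"spin":0},{"fingers":-1,"x":-0.111,"y":0.029,"z":0.041,"spin":0},{"fingers":-1,"x":-0.111,"y":0.029,"z":0.041,"spin":0},{"fingers":-1,"x":-0.111,"y":0.029,"z":0.041,"spin":0}]' 50
python3 - <<'E'
from fit import *
o=get_obs(); snap('wrist','w8');snap('side','d8');snap('scene','s8')
p,n,T,d=lampfit('w8',o)
for f in('d8','s8','w8'):
  P,ok,im=cloud(f);x,y,z=P[...,0],P[...,1],P[...,2]
  for nm,zl,zh in(('dish',.024,.034),('cass',.036,.05)):
    q=P[ok&(abs(x-.46)<.09)&(abs(y+.014)<.085)&(z>zl)&(z<zh)]
    if len(q)>20: c,r=cv2.minEnclosingCircle((q[:,:2]*1000).astype(np.float32));print(f,nm,np.round(c,1),round(r,1),len(q))
mid=np.array([.461,-.0145,.024]); v=mid-p
print('in front',v@n,'along lamp',v@d,'across',v@T[:,0],o['force'],o['joint_vel'].round(3))
a=cv2.imread('pics/d8.png')[60:360,60:460];b=cv2.imread('pics/w8.png')
cv2.imwrite('pics/c8.png',np.hstack([a,cv2.resize(b,(400,300))]))
E
```

```text
time_s: 15.65
ee_pos: [0.4596, -0.1257, 0.286]
eef_rot: [-1.571, 0.0, -1.447]
force: [0.6, -0.0, -1.4]
grip_width: 0.0298
time_s: 16.65
ee_pos: [0.4867, -0.0121, 0.2575]
eef_rot: [-1.571, -0.0, -1.449]
force: [-0.0, -0.5, -1.0]
grip_width: 0.0295
tilt 51.57761851966163 n 3266 s range 0.08502460290148346 0.16839932382603023 len 0.08337472092454677 xoff 0.00032459783949206206
panel tool [0.0003246  0.07531906 0.09776237] panel world [ 0.58378693 -0.00058999  0.18218314] light [-0.61664789 -0.07541385 -0.78361861] tip z 0.16598147294237986
d8 dish [461.1 -13.6] 76.5 481
d8 cass [460.3 -18.7] 26.3 177
s8 dish [460.9 -11.3] 75.5 318
s8 cass [462.  -17.5] 26.6 113
w8 dish [459.6 -12.9] 74.6 770
in front 0.20072056398448324 along lamp 0.0014400306170736673 across -0.0010985556519769993 [-0.03540881 -0.46607686 -0.98061541] [-0.002 -0.002  0.001 -0.    -0.002  0.003]
```

View pics/c8.png

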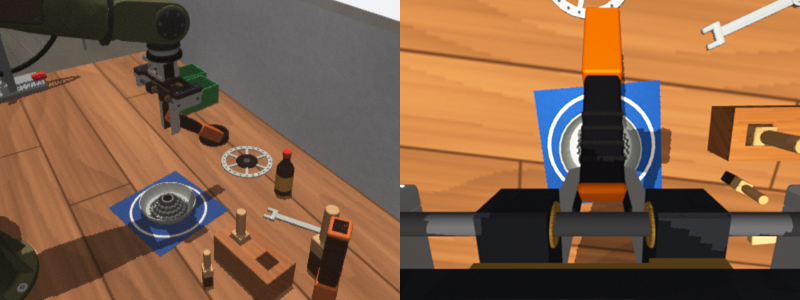

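The dish lies in the ring, the lamp hangs steady above it and the brush is still in the block. The checks agree, so I hand in.

```bash
python3 -c "
from h import *
print(workorder.hand_in())"
```

```text
the job is handed in; nothing more can be done
None
```

The job is handed in at about 17 s on the robot's clock; no verdict was reported.

**What I did:** I pushed the dish flat along the bench with the open fingers until it lay inside the white ring. I then gripped the lamp, drew it most of the way up and tipped it against the edge of its pocket. Finally I lifted it clear and carried it over the sprockets, still held.

**Last checks:**

| Check | Measured | Needed |
|---|---|---|
| Dish to ring centre | about 2–4 mm | under 22 mm |
| Cassette to dish centre | about 5–6 mm | under 25 mm |
| Lamp tilt | 51.6°, the same before and after the last move | about 45° or more |
| Sprocket middle in front of the panel | 0.20 m | 0.12–0.28 m |
| Sprocket middle off the light axis | about 5 mm or less each way | within 35 mm |
| Panel height | 0.18 m | above 0.11 m |
| Head end height | 0.166 m | above 0.07 m |

- **Surroundings:** in the last picture the brush and the bystanders in view were where they started. I did not measure them again.
- **Lamp slip:** the lamp seems to have slid about 8 mm in the pads while being tipped. It then held steady at 50 N.
- **Disagreement:** the cameras differed by 2–3 mm on positions. No check failed.

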